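# Put the standard away and bolt the dry box

### The arm

A 6-joint arm with a two-finger parallel gripper is mounted at the origin on the work surface. World frame = base frame: x ahead of the robot, y to its left, z up, the work surface at z = 0. Lengths are in m, angles in rad, forces in N, time in s.
With the tool pointing down it reaches from about 0.35 to 0.775 m from the base axis. Payload 7.3 kg.
Tool frame: the origin (TCP) lies on the front face of the gripper's body, between the roots of the fingers; the fingertips stand ahead of it and the grasp point (between the pads) lies 47 mm ahead of it (finger_overhang is the z of the fingertips in the tool frame, in m); z points along the fingers, y is the line along which they close (so a half turn about z gives the same grasp; the last joint's range is limited). The gripper opens to 92 mm and grips with 3 to 60 N. Pads are 19 mm wide; open, the fingers measure 130 mm over their backs; the gripper's body (75 mm by 190 mm) begins 47 mm behind the grasp point.
Start: joints at [1.058, 0.342, 1.524, -0, 1.275, -0.146], TCP at [0.188, 0.49, 0.292] pointing down, gripper open.
Joint ranges: [-2.53, 2.53], [-0.77, 2.02], [0.04, 2.7], [-1, 4.14], [0.28, 2.66], [-3.11, 3.11]. Speed limits (rad/s): [2.57, 2.57, 3.14, 3.14, 3.14, 3.14].

### API

Orientations are given as [roll, pitch, yaw] about the fixed x, y, z axes, in that order (R = Rz(yaw) Ry(pitch) Rx(roll)).
In Python, from cell import * gives the robot as it stands. The module is installed in compiled form; this text tells all that it offers.
- The arm moves only by the tool arm_command, never from a script. Its argument "series" is a list of rows, each an object of numbers: "x", "y", "z": the shift along the tool's x, y, z in mm; "rx", "ry", "rz": the turn, a rotation vector about the tool's x, y, z in degrees. A call has 1 to 20 rows; each row is the pose to reach, as a shift and turn from the pose commanded when the call began, along the tool's axes at that moment; what a row does not reach only later rows make up. A row lasts 1/10 s, in which the tool goes at most 50 mm and 8.59 degrees, less where a joint would pass 70% of its speed; a pose out of reach is approached as far as the arm can. A call with a gripper value outside its range is refused whole. "hand" is the finger opening in mm, from 0 to 91.8, set as the call begins (left out, the last holds). The fingers move at their own pace and stop on an object; "squeeze" is the grip in N (left out, the last holds). Time passes only in rows, so rows that repeat a pose let the fingers close. It gives the time, the measured TCP pose, the force, the opening and the grip force at its end, in the units of the state.
- observe(): the state, without advancing time (a new reading comes with each control period).
- read_camera(name): name is "scene" or "top"; returns a dict with "pixels" (420x560x3 uint8, blue, green, red), "K" (3x3 intrinsics, pixels), "rvec" (rotation vector, rad) and "tvec" (3), from world to camera coordinates, as OpenCV has them. Camera axes: x right, y down, z forward; pixel columns grow to the right and rows downward; lengths in m; the calibration is good to about 2 mm. A picture is of the moment at which its call begins. There is no depth.
- hand_in(): hands the job in; it is judged then, once.
Trained networks look in a picture, given as the dict that the camera call returned (one of the last four; its "shot" number tells which), for a name from the list of things; names that differ only in an ending like _2 or _b are one class to them, and where a whole thing is asked for, a point or a joint stands for the part that bears it (a point fixed in the world has none). Each returns a list of dicts, best first, with "confidence" (0 to 1); they miss things now and then, are a little off and sometimes report something else, mostly with a low value. They report only what shows in the picture. A call takes as long as a camera call. They do not tell look-alikes from the thing itself.
- boxes_of(picture, query): "point" ([x, y, z] in m, in world coordinates, good to about 4 mm: the middle of the surface that is visible of it).
- trace(picture, query): "pixels" (420x560 bool, what is visible of it).
- mark_of(picture, query): "point" ([x, y, z] in m, in world coordinates, good to about 4 mm: a listed point, or the origin of a listed thing).
The state is a dict: "time": time; "qpos": joint angles; "qvel": joint speeds; "joint_efforts": joint torques, N m; "tool_pos": TCP position; "tool_rot": TCP orientation; "contact_force": force on the tool from outside, world axes, zero at the start; "torque": the same for the moment, N m; "opening": finger opening in m; "grip_force": force on a finger pad.
Only numpy, scipy, OpenCV 4.12 (cv2) and the standard library are available. Lean on these libraries where they do the work, as an engineer would, in place of code of your own. Each camera call takes 0.05 s, during which the arm holds its last target. There are 200 camera calls.

### The job

One of the three small white-capped amber jars of reference standard has been left out on the bench: stand it in the dry box midway between the other two, without shifting them. Then close the lid and bolt it: squeeze the lid down on its springy seal until the bolt finds the window of its keeper, and slide the bolt fully home so that the lid stays shut. Leave the other things on the bench as they are.

Things in the scene. Friction and masses are not known exactly. Their poses are not given: they have to be found in the camera images.
- box: dry box: white sheet-metal tray body with a hinged lid, does not move; outside 280 mm along its x, 200 mm along its y, walls 6 mm, rim 92 mm high. Origin at the middle of its underside, z up; inner floor at z = 6 mm. The lid's hinge is on the +y side, the keeper of its bolt outside the -y wall; the bolt shoots along -y.
- hinge (a point): middle of the lid's hinge line, fixed to the box: x = 0, y = +100, z = 96 mm in the box's frame; same axes as the box; the hinge line runs along x.
- keeper_face (a point): on the keeper's inner face, fixed to the box: x = 0, y = -106.5, z = 120.5 mm in the box's frame; same axes. The keeper is an upright steel plate 44 mm wide, 4 mm thick, with a window 24 mm wide and 11.2 mm high and a 12 mm bar over it (top at most 142 mm above the bench). It is screwed on through slots: the window's middle is anywhere from 4 mm below to 4 mm above this point, so feel for it.
- lid (a joint): hinge of the lid, rad: 0 = right down on its stop, grows as it opens, up to 1.95 (leaning back); starts at 1.68 to 1.92. A damper lets it sink slowly once tipped forward past upright. Left alone it rests at about 0.073 on a rubber bulb seal along the -y rim. From there it is pushed down against the seal, springing back if let go: about 2 N per mm at the knob, up to 18 N.
- lid_edge (a point): middle of the lid's free edge, on its outer face. z is the lid's outward normal, y points to the hinge. The lid is 280 mm along x, 200 mm from hinge to edge, 10 mm thick, 0.3 kg; at joint 0 it lies level, its underside 96 mm above the bench. White frame with two clear panes. The bolt lies along y on its outer face, in the middle; 30 mm to each side of it is bare lid.
- bolt (a joint): slide of the bolt on the lid, m: 0 = drawn back, 0.032 = fully home (end stop); starts at 0 to 0.004. It slides stiffly (2 to 3 N). At 0 the nose is 199 mm from the hinge line; it meets the keeper plate at about 0.0075 and is through it at 0.0115. At the wrong height it strikes the plate and stops; at the right one it passes with 1.6 mm to spare above and below.
- bolt_nose (a point): middle of the square-cut end of the bolt, a flat steel bar 16 mm wide, 8 mm thick, its mid-plane 17.5 mm above the lid's underside. With the lid at 0 this point is 113.5 mm above the bench, too low for the window; on the resting lid it is about 14 mm higher, too high; in line with the window it is 3 to 11 mm higher. z is the lid's outward normal, y points to the hinge.
- knob (a point): the bolt's knob: steel cylinder 16 mm in diameter standing 25 mm up from the bolt. This point is on its axis, 28 mm above the lid's outer face, 5 mm below the knob's top, 124 mm from the hinge line at bolt 0. Straps 16 mm high over the bolt begin 21 mm behind it (hinge side) and 57 mm ahead of it at bolt 0; across the bolt both sides are free. z is the lid's outward normal, y points to the hinge.
- jar_out: the jar to put away: amber glass, white cap, 32 mm in diameter, 68 mm tall, 70 g, standing on the bench right of the box. Origin at the middle of its underside, z up.
- jar_a: like jar, standing in the box, on the keeper's side. Origin at the middle of its underside; at the start its x and y axes are parallel to those of the box, and jar_b stands 110 mm from it along +y.
- jar_b: like jar, standing in the box, on the hinge side. Origin at the middle of its underside.
- brown_bottle: bystander: brown bottle with a neck, 42 mm in diameter, 85 mm tall, on the bench near jar_out. Origin at the middle of its underside.
- beaker: bystander: open glass beaker, 54 mm in diameter at the rim, 70 mm tall, near jar_out. Origin at the middle of its underside.
- tape_roll: bystander: roll of tape lying flat, 76 mm in diameter, 19 mm high, left of the box. Origin at the middle of its underside.
- spanner: bystander: 150 mm spanner lying flat right of and behind the box. Origin at the middle of its underside.
- mouse: bystander: black computer mouse, 104 mm long, 60 mm wide, 33 mm high, left of the box. Origin at the middle of its underside.
There are look-alikes about, which are no part of the job. Leave any green, red or yellow look-alike of the jar_a alone.

How it is judged:
On the way, in this order (a step that is already met when the one before it is completed fails the run):
1. the jar stands in the box midway between the other two, let go, lid still open (x of jar_out in the frame of jar_a between -0.015 and 0.015 m and y of jar_out in the frame of jar_a between 0.043 and 0.067 m and z of jar_out in the frame of box below 0.01 m and angle between jar_out's own z axis and vertical below 0.1 rad and contact force between the fingers and jar_out below 0.3 N and value of joint lid above 1 rad), for 0.2 s.
2. the lid is down on its seal (value of joint lid below 0.1 rad), for 0.1 s.
At the end, for the whole second after the job is handed in: The bolt is home in its keeper (within 4 mm of its end stop) and holds the lid down, squeezed on its seal (below 0.066 rad) and at rest; jar_out stands upright (within 0.1 rad) on the box's floor, midway between jar_a and jar_b: within 12 mm along the line through them and within 15 mm across it (value of joint bolt above 0.028 m and value of joint lid below 0.066 rad and velocity of joint lid between -0.05 and 0.05 rad/s and x of jar_out in the frame of jar_a between -0.015 and 0.015 m and y of jar_out in the frame of jar_a between 0.043 and 0.067 m and z of jar_out in the frame of box below 0.01 m and angle between jar_out's own z axis and vertical below 0.1 rad and linear speed of jar_out below 0.02 m/s); the robot touches nothing.
It fails at once if a jar in the box is shifted by more than 10 mm (distance of any of jar_a, jar_b from where it was at the start of the episode above 0.01 m).
It fails at once if another thing on the bench is moved by more than 20 mm (distance of any of brown_bottle, beaker, tape_roll, spanner, mouse from where it was at the start of the episode above 0.02 m).
It also fails if it takes over 70 s, if anything falls off the work surface, if the arm or the gripper's body presses on something with over 40 N, if the wrist force passes 120 N, or if a joint passes its speed limit or range.

## Working session

There is one attempt and no reset: what is moved stays moved. The work goes in short steps, Python scripts to look and compute and a tool call to move; the robot and the scene stay as the last step left them, time stands still between calls to the robot, and variables do not carry over. Pictures are saved under pics/ and viewed, at most 10 in all, crops included, and the job is handed in when it is done.

Besides the shell and the picture viewer there is one more tool, called after "Request:" by a JSON object that holds its "name" and its "arguments". arm_command: Moves the arm, as the interface text tells. Its arguments: {"type":"object","properties":{"series":{"type":"array"},"hand":{"type":"number"},"squeeze":{"type":"number"}},"required":["series"]}

```bash
mkdir -p pics; cat > h.py <<'E'
from cell import *
import numpy as np, cv2
from scipy.spatial.transform import Rotation as R
np.set_printoptions(precision=4,suppress=True)
def marks(pic,names):
    for n in names:
        try:
            for d in mark_of(pic,n)[:5]: print(n,np.round(d["point"],4),round(d["confidence"],2))
        except Exception as e: print(n,e)
def st():
    s=observe(); print({k:np.round(s[k],4) for k in ("time","qpos","tool_pos","tool_rot","contact_force","opening","grip_force")}); return s
def proj(pic,p):
    return cv2.projectPoints(np.array(p,float).reshape(-1,3),pic["rvec"],pic["tvec"],pic["K"],None)[0].reshape(-1,2)
E
python3 - <<'E'
from h import *
st()
for c in("scene","top"):
    p=read_camera(c); cv2.imwrite(f"pics/{c}0.png",p["pixels"]); print(c)
    marks(p,["box","hinge","keeper_face","lid_edge","bolt_nose","knob","jar_out","brown_bottle","beaker"])
E
```

```text
{'time': np.float64(0.0), 'qpos': array([ 1.058 ,  0.3427,  1.525 , -0.    ,  1.2754, -0.146 ]), 'tool_pos': array([0.1881, 0.4898, 0.2915]), 'tool_rot': array([-3.14  , -0.0002,  2.7748]), 'contact_force': array([ 0.7563, -0.1398,  0.9529]), 'opening': np.float64(0.0918), 'grip_force': np.float64(0.0)}
scene
box [ 0.5639 -0.0018 -0.0006] 0.92
hinge [0.5622 0.1029 0.0941] 0.85
keeper_face [ 0.5768 -0.1004  0.1234] 0.88
jar_out [ 0.4443 -0.2851  0.0012] 0.68
brown_bottle [ 0.6143 -0.2882 -0.0012] 0.65
beaker [ 0.5286 -0.4425  0.0022] 0.61
beaker [ 0.6164 -0.2913  0.0018] 0.6
top
box [0.563  0.0002 0.0031] 0.96
box [ 0.5569 -0.0616  0.009 ] 0.73
box [0.6411 0.4548 0.0011] 0.53
hinge [0.5548 0.0999 0.098 ] 0.83
keeper_face [ 0.5751 -0.1065  0.1194] 0.87
keeper_face [0.5489 0.1933 0.2741] 0.56
lid_edge [0.5471 0.1845 0.2772] 0.69
bolt_nose [0.546  0.1937 0.2759] 0.61
jar_out [ 0.4523 -0.2867  0.001 ] 0.79
brown_bottle [ 0.6227 -0.2823  0.0013] 0.84
beaker [ 0.5308 -0.4363  0.0023] 0.84
```

View pics/scene0.png

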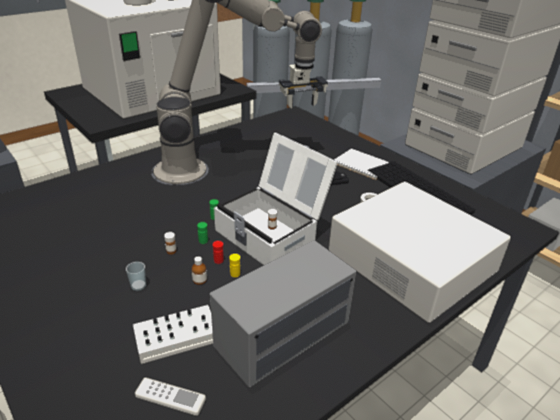

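View pics/top0.png

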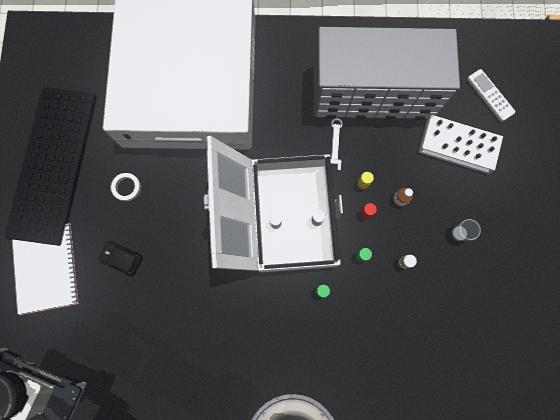

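The scene picture shows the box with its lid leaning back. In the top picture jar_out is at (408,261), the two box jars at (275,222) and (319,218), and green look-alikes at (365,254) and (323,291).

```bash
python3 - <<'E'
from h import *
K=[]
for i in range(3):
  for c in("top","scene"):
    p=read_camera(c); print(c)
    marks(p,["jar_a","box","hinge","keeper_face"])
    if i==0:
        print(proj(p,[[.563,0,0],[.448,-.286,.068],[.448,-.286,0]]))
        for d in trace(p,"jar_a")[:6]:
            y,x=np.nonzero(d["pixels"]); print(x.mean(),y.mean(),x.min(),x.max(),y.min(),y.max(),len(x),d["confidence"])
E
```

```text
top
jar_a [ 0.5732 -0.1888 -0.0004] 0.59
jar_a [ 0.365  -0.0677  0.002 ] 0.54
jar_a [0.5454 0.0515 0.0094] 0.5
jar_a [ 0.4617 -0.1716  0.0045] 0.5
jar_a [ 0.5562 -0.0599  0.0087] 0.46
box [0.5648 0.0023 0.001 ] 0.61
hinge [0.5557 0.1019 0.099 ] 0.93
hinge [0.5641 0.0002 0.0004] 0.24
keeper_face [ 0.5747 -0.1065  0.1178] 0.89
[[294.8811 216.9966]
 [410.0647 259.4097]
 [402.8329 261.4773]]
363.3313953488372 254.65697674418604 356 371 248 261 172 0.72
275.6521739130435 220.26708074534162 270 281 213 228 161 0.71
322.458904109589 290.2671232876712 316 329 284 296 146 0.7
365.2613065326633 179.67336683417085 358 373 171 188 199 0.68
367.9855072463768 210.67391304347825 361 374 204 217 138 0.65
317.875 217.07608695652175 311 325 209 225 184 0.59
scene
jar_a [ 0.6629 -0.1821 -0.0021] 0.8
jar_a [ 0.5765 -0.1882  0.0008] 0.54
jar_a [ 0.367  -0.0753  0.0018] 0.5
jar_a [ 0.4652 -0.1759  0.005 ] 0.48
box [ 0.5628 -0.0025  0.0001] 0.65
hinge [0.5612 0.1017 0.0963] 0.96
keeper_face [ 0.6163 -0.2896 -0.0016] 0.74
keeper_face [ 0.5735 -0.0999  0.1237] 0.63
[[263.272  236.1715]
 [169.5268 234.667 ]
 
[... 828 characters left out ...]
e [ 0.5766 -0.1044  0.124 ] 0.87
top
jar_a [ 0.657  -0.1867  0.0001] 0.73
jar_a [0.549  0.0502 0.0077] 0.7
jar_a [ 0.3629 -0.0714  0.0009] 0.64
jar_a [ 0.4593 -0.1731  0.0018] 0.59
jar_a [ 0.5739 -0.1908 -0.0008] 0.54
box [ 0.559  -0.0014  0.0007] 0.74
hinge [0.5554 0.1038 0.0952] 0.92
hinge [ 0.5572 -0.0605  0.0091] 0.33
hinge [0.5439 0.0514 0.0095] 0.16
keeper_face [ 0.5758 -0.1046  0.1216] 0.59
scene
jar_a [ 0.4616 -0.1763  0.0044] 0.75
jar_a [ 0.5778 -0.1883  0.0009] 0.58
jar_a [ 0.369  -0.0722  0.0027] 0.48
jar_a [ 0.6614 -0.1833  0.0001] 0.46
jar_a [0.5488 0.0472 0.0043] 0.44
box [ 0.5633 -0.0048 -0.0011] 0.95
hinge [0.5629 0.1028 0.0945] 0.92
keeper_face [ 0.5754 -0.1008  0.1234] 0.79
```

```bash
cat >> h.py <<'E'
def rel(targets):
    s=observe(); T=R.from_euler('xyz',s["tool_rot"])
    for p,rpy in targets:
        d=T.inv().apply(np.array(p)-s["tool_pos"])*1000
        r=(T.inv()*R.from_euler('xyz',rpy)).as_rotvec(degrees=True)
        print("mm",np.round(d,1),"deg",np.round(r,2))
E
python3 - <<'E'
from h import *
P=[]
for i in range(3):
  for c in("top","scene"):
    p=read_camera(c); d=mark_of(p,"jar_out"); print(c,[np.round(x["point"],4) for x in d if x["confidence"]>.3])
y=[np.pi,0,1.648]
rel([((.29,.40,.42),y),((.42,0,.42),y),((.447,-.285,.22),y),((.447,-.285,.092),y)])
E
```

```text
top [array([0.5455, 0.1856, 0.2779]), array([ 0.4492, -0.287 ,  0.0027])]
scene [array([ 0.4442, -0.283 ,  0.0013])]
top [array([ 0.4497, -0.2875,  0.0034])]
scene [array([ 0.4432, -0.2831, -0.0006])]
top [array([ 0.4479, -0.2865,  0.0039])]
scene [array([ 0.4445, -0.2869, -0.0001])]
mm [-127.3  -47.6 -127.8] deg [ 0.01 -0.   64.56]
mm [-392.1 -374.4 -127.8] deg [ 0.01 -0.   64.56]
mm [-519.5 -630.7   72.2] deg [ 0.01 -0.   64.56]
mm [-519.5 -630.7  200.2] deg [ 0.01 -0.   64.56]
```

Request:
{"name": "arm_command", "arguments": {"series": [{"x":-127,"y":-48,"z":-128,"rz":20},{"x":-127,"y":-48,"z":-128,"rz":20},{"x":-127,"y":-48,"z":-128,"rz":30},{"x":-127,"y":-48,"z":-128,"rz":30},{"x":-392,"y":-374,"z":-128,"rz":64.6},{"x":-392,"y":-374,"z":-128,"rz":64.6},{"x":-392,"y":-374,"z":-128,"rz":64.6},{"x":-392,"y":-374,"z":-128,"rz":64.6},{"x":-392,"y":-374,"z":-128,"rz":64.6},{"x":-392,"y":-374,"z":-128,"rz":64.6},{"x":-392,"y":-374,"z":-128,"rz":64.6},{"x":-392,"y":-374,"z":-128,"rz":64.6},{"x":-392,"y":-374,"z":-128,"rz":64.6},{"x":-519.5,"y":-631,"z":72,"rz":64.6},{"x":-519.5,"y":-631,"z":72,"rz":64.6},{"x":-519.5,"y":-631,"z":72,"rz":64.6},{"x":-519.5,"y":-631,"z":72,"rz":64.6},{"x":-519.5,"y":-631,"z":72,"rz":64.6},{"x":-519.5,"y":-631,"z":72,"rz":64.6},{"x":-519.5,"y":-631,"z":72,"rz":64.6}], "hand": 91.8}}

```text
invalid input
```

```bash
python3 - <<'E'
from h import *
st(); y=[np.pi,0,1.648]
rel([((.447,-.285,.22),y),((.447,-.285,.092),y)])
E
```

```text
{'time': np.float64(3.2), 'qpos': array([ 1.058 ,  0.342 ,  1.5241,  0.    ,  1.2754, -0.146 ]), 'tool_pos': array([0.1883, 0.4901, 0.2922]), 'tool_rot': array([3.1415, 0.    , 2.7748]), 'contact_force': array([ 0.0194, -0.4412, -0.0184]), 'opening': np.float64(0.092), 'grip_force': np.float64(0.0)}
mm [-519.5 -630.7   72.2] deg [ 0.01 -0.   64.56]
mm [-519.5 -630.7  200.2] deg [ 0.01 -0.   64.56]
```

Request:
{"name": "arm_command", "arguments": {"series": [{"x":-127,"y":-48,"z":-128,"rx":0,"ry":0,"rz":20},{"x":-127,"y":-48,"z":-128,"rx":0,"ry":0,"rz":20},{"x":-127,"y":-48,"z":-128,"rx":0,"ry":0,"rz":30},{"x":-127,"y":-48,"z":-128,"rx":0,"ry":0,"rz":30}]}}

```text
time: 3.6
tool_pos: [0.2909, 0.3985, 0.4226]
tool_rot: [3.139, 0.0, 2.245]
contact_force: [0.2, -0.1, -0.4]
opening: 0.0919
grip_force: 0.0
```

```bash
python3 - <<'E'
from h import *
y=[np.pi,0,1.648]
rel([((.42,0,.42),y),((.447,-.285,.22),y),((.447,-.285,.092),y)])
E
```

```text
mm [-391.8 -148.     2.3] deg [ 0.15 -0.04 34.22]
mm [-631.3 -305.4  201.9] deg [ 0.15 -0.04 34.22]
mm [-631.3 -305.8  329.9] deg [ 0.15 -0.04 34.22]
```

Request:
{"name": "arm_command", "arguments": {"series": [{"x":-392,"y":-148,"z":2,"rz":34.2},{"x":-392,"y":-148,"z":2,"rz":34.2},{"x":-392,"y":-148,"z":2,"rz":34.2},{"x":-392,"y":-148,"z":2,"rz":34.2},{"x":-392,"y":-148,"z":2,"rz":34.2},{"x":-392,"y":-148,"z":2,"rz":34.2},{"x":-392,"y":-148,"z":2,"rz":34.2},{"x":-392,"y":-148,"z":2,"rz":34.2},{"x":-392,"y":-148,"z":2,"rz":34.2},{"x":-631,"y":-305,"z":202,"rz":34.2},{"x":-631,"y":-305,"z":202,"rz":34.2},{"x":-631,"y":-305,"z":202,"rz":34.2},{"x":-631,"y":-305,"z":202,"rz":34.2},{"x":-631,"y":-305,"z":202,"rz":34.2},{"x":-631,"y":-305,"z":202,"rz":34.2},{"x":-631,"y":-305,"z":202,"rz":34.2},{"x":-631,"y":-305,"z":202,"rz":34.2},{"x":-631,"y":-305,"z":202,"rz":34.2}]}}

```text
invalid input
```

```bash
python3 - <<'E'
from h import *
st(); y=[np.pi,0,1.648]
rel([((.447,-.285,.12),y),((.447,-.285,.090),y)])
E
```

```text
{'time': np.float64(3.6), 'qpos': array([ 0.7849,  0.2123,  1.348 , -0.0004,  1.5786,  0.1104]), 'tool_pos': array([0.2909, 0.3985, 0.4226]), 'tool_rot': array([3.1389, 0.0001, 2.2453]), 'contact_force': array([ 0.2427, -0.0706, -0.4444]), 'opening': np.float64(0.0919), 'grip_force': np.float64(0.0)}
mm [-631.3 -305.7  301.9] deg [ 0.15 -0.04 34.22]
mm [-631.3 -305.8  331.9] deg [ 0.15 -0.04 34.22]
```

Request:
{"name": "arm_command", "arguments": {"series": [{"x":-392,"y":-148,"z":2,"rx":0,"ry":0,"rz":34.2},{"x":-392,"y":-148,"z":2,"rx":0,"ry":0,"rz":34.2},{"x":-392,"y":-148,"z":2,"rx":0,"ry":0,"rz":34.2},{"x":-392,"y":-148,"z":2,"rx":0,"ry":0,"rz":34.2},{"x":-392,"y":-148,"z":2,"rx":0,"ry":0,"rz":34.2},{"x":-392,"y":-148,"z":2,"rx":0,"ry":0,"rz":34.2},{"x":-392,"y":-148,"z":2,"rx":0,"ry":0,"rz":34.2},{"x":-392,"y":-148,"z":2,"rx":0,"ry":0,"rz":34.2},{"x":-392,"y":-148,"z":2,"rx":0,"ry":0,"rz":34.2},{"x":-631,"y":-305,"z":202,"rx":0,"ry":0,"rz":34.2},{"x":-631,"y":-305,"z":202,"rx":0,"ry":0,"rz":34.2},{"x":-631,"y":-305,"z":202,"rx":0,"ry":0,"rz":34.2},{"x":-631,"y":-305,"z":202,"rx":0,"ry":0,"rz":34.2},{"x":-631,"y":-305,"z":202,"rx":0,"ry":0,"rz":34.2},{"x":-631,"y":-305,"z":202,"rx":0,"ry":0,"rz":34.2},{"x":-631,"y":-305,"z":202,"rx":0,"ry":0,"rz":34.2},{"x":-631,"y":-305,"z":202,"rx":0,"ry":0,"rz":34.2}]}}

```text
time: 5.3
tool_pos: [0.4482, -0.286, 0.2138]
tool_rot: [-3.137, -0.003, 1.65]
contact_force: [-0.5, 1.1, 0.3]
opening: 0.0919
grip_force: 0.0
```

```bash
python3 - <<'E'
from h import *
st(); y=[np.pi,0,1.648]
rel([((.447,-.285,.12),y),((.447,-.285,.090),y)])
E
```

```text
{'time': np.float64(5.3), 'qpos': array([-0.7117,  0.4323,  1.6171, -0.001 ,  1.0979, -0.7908]), 'tool_pos': array([ 0.4482, -0.286 ,  0.2138]), 'tool_rot': array([-3.1369, -0.0035,  1.6503]), 'contact_force': array([-0.4596,  1.0648,  0.2964]), 'opening': np.float64(0.0919), 'grip_force': np.float64(0.0)}
mm [ 0.7 -0.7 93.8] deg [-0.27 -0.2   0.13]
mm [  0.6  -0.6 123.8] deg [-0.27 -0.2   0.13]
```

Request:
{"name": "arm_command", "arguments": {"series": [{"x":0,"y":0,"z":45,"rx":0,"ry":0,"rz":0},{"x":0,"y":0,"z":90,"rx":0,"ry":0,"rz":0},{"x":0,"y":0,"z":115,"rx":0,"ry":0,"rz":0},{"x":0,"y":0,"z":128,"rx":0,"ry":0,"rz":0},{"x":0,"y":0,"z":128,"rx":0,"ry":0,"rz":0}]}}

```text
time: 5.8
tool_pos: [0.4493, -0.2819, 0.0894]
tool_rot: [-3.14, -0.002, 1.655]
contact_force: [-0.6, 0.3, 0.2]
opening: 0.0918
grip_force: 0.0
```

Request:
{"name": "arm_command", "arguments": {"series": [{"x":0,"y":0,"z":0,"rx":0,"ry":0,"rz":0},{"x":0,"y":0,"z":0,"rx":0,"ry":0,"rz":0},{"x":0,"y":0,"z":0,"rx":0,"ry":0,"rz":0},{"x":0,"y":0,"z":0,"rx":0,"ry":0,"rz":0},{"x":0,"y":0,"z":0,"rx":0,"ry":0,"rz":0},{"x":0,"y":0,"z":0,"rx":0,"ry":0,"rz":0},{"x":0,"y":0,"z":0,"rx":0,"ry":0,"rz":0},{"x":0,"y":0,"z":0,"rx":0,"ry":0,"rz":0}], "hand": 20, "squeeze": 12}}

```text
time: 6.6
tool_pos: [0.4494, -0.2826, 0.0901]
tool_rot: [-3.141, -0.0, 1.654]
contact_force: [-1.5, 0.4, -0.2]
opening: 0.0325
grip_force: 0.2
```

```bash
python3 - <<'E'
from h import *
st(); y=[np.pi,0,1.648]
for n in("top","scene"):
    p=read_camera(n); marks(p,["jar_out"])
print(observe()["time"])
rel([((.447,-.286,.25),y),((.552,-.005,.25),y),((.552,-.005,.10),y)])
E
```

```text
{'time': np.float64(6.6), 'qpos': array([-0.7058,  0.5998,  1.7426,  0.    ,  0.7995, -0.7893]), 'tool_pos': array([ 0.4494, -0.2826,  0.0901]), 'tool_rot': array([-3.1414, -0.0002,  1.6543]), 'contact_force': array([-1.4886,  0.3986, -0.1656]), 'opening': np.float64(0.0325), 'grip_force': np.float64(0.1807)}
jar_out [ 0.4538 -0.2878  0.0052] 0.41
jar_out [ 0.4486 -0.2847  0.0015] 0.51
6.8
mm [  -3.2   -2.7 -159.8] deg [-0.01 -0.01  0.36]
mm [ 268.1  125.3 -159.8] deg [-0.01 -0.01  0.36]
mm [268.  125.4  -9.8] deg [-0.01 -0.01  0.36]
```

Request:
{"name": "arm_command", "arguments": {"series": [{"x":0,"y":0,"z":0,"rx":0,"ry":0,"rz":0},{"x":0,"y":0,"z":0,"rx":0,"ry":0,"rz":0},{"x":0,"y":0,"z":0,"rx":0,"ry":0,"rz":0},{"x":0,"y":0,"z":-20,"rx":0,"ry":0,"rz":0},{"x":0,"y":0,"z":-60,"rx":0,"ry":0,"rz":0},{"x":0,"y":0,"z":-105,"rx":0,"ry":0,"rz":0},{"x":0,"y":0,"z":-150,"rx":0,"ry":0,"rz":0},{"x":0,"y":0,"z":-180,"rx":0,"ry":0,"rz":0},{"x":40,"y":19,"z":-180,"rx":0,"ry":0,"rz":0},{"x":80,"y":37,"z":-180,"rx":0,"ry":0,"rz":0},{"x":120,"y":56,"z":-180,"rx":0,"ry":0,"rz":0},{"x":160,"y":75,"z":-180,"rx":0,"ry":0,"rz":0},{"x":200,"y":94,"z":-180,"rx":0,"ry":0,"rz":0},{"x":235,"y":110,"z":-180,"rx":0,"ry":0,"rz":0},{"x":260,"y":121,"z":-180,"rx":0,"ry":0,"rz":0},{"x":271,"y":125,"z":-180,"rx":0,"ry":0,"rz":0},{"x":271,"y":125,"z":-180,"rx":0,"ry":0,"rz":0}]}}

```text
time: 8.5
tool_pos: [0.5515, -0.001, 0.27]
tool_rot: [-3.141, -0.0, 1.657]
contact_force: [-0.3, 0.9, -0.2]
opening: 0.0323
grip_force: 12.0
```

```bash
python3 - <<'E'
from h import *
st(); y=[np.pi,0,1.648]
for n in("top","scene"):
    p=read_camera(n); cv2.imwrite(f"pics/{n}1.png",p["pixels"][130:310,150:430]); marks(p,["jar_a"])
rel([((.552,-.0025,.15),y),((.552,-.0025,.0975),y)])
E
```

```text
{'time': np.float64(8.5), 'qpos': array([-0.1408,  0.4087,  1.4858,  0.0001,  1.2474, -0.2267]), 'tool_pos': array([ 0.5515, -0.001 ,  0.27  ]), 'tool_rot': array([-3.1413, -0.0002,  1.6566]), 'contact_force': array([-0.2729,  0.8968, -0.1737]), 'opening': np.float64(0.0323), 'grip_force': np.float64(12.0)}
jar_a [0.5466 0.0521 0.0075] 0.69
jar_a [ 0.4617 -0.1752  0.0004] 0.68
jar_a [ 0.5564 -0.0605  0.0096] 0.59
jar_a [ 0.6578 -0.1871 -0.0022] 0.56
jar_a [ 0.5759 -0.1892 -0.0011] 0.53
jar_a [0.5459 0.0463 0.0038] 0.58
jar_a [ 0.3672 -0.072   0.0006] 0.57
jar_a [ 0.4653 -0.1749  0.0018] 0.55
jar_a [ 0.5763 -0.19    0.0006] 0.48
jar_a [ 0.6601 -0.186  -0.0031] 0.46
mm [  0.9   0.9 120.2] deg [-0.01  0.01  0.27]
mm [  0.9   0.9 172.7] deg [-0.01  0.01  0.27]
```

View pics/scene1.png

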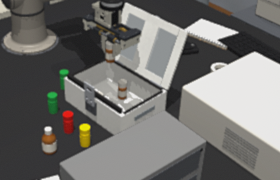

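The crop shows the jar held upright above the box, at about (108,52). I'm lowering it now.

Request:
{"name": "arm_command", "arguments": {"series": [{"x":-1,"y":0,"z":45,"rx":0,"ry":0,"rz":0},{"x":-1,"y":0,"z":90,"rx":0,"ry":0,"rz":0},{"x":-1,"y":0,"z":130,"rx":0,"ry":0,"rz":0},{"x":-1,"y":0,"z":155,"rx":0,"ry":0,"rz":0},{"x":-1,"y":0,"z":168,"rx":0,"ry":0,"rz":0},{"x":-1,"y":0,"z":173,"rx":0,"ry":0,"rz":0},{"x":-1,"y":0,"z":173,"rx":0,"ry":0,"rz":0}]}}

```text
time: 9.4
tool_pos: [0.5519, -0.0037, 0.0977]
tool_rot: [3.141, 0.0, 1.653]
contact_force: [-0.1, 0.3, -0.3]
opening: 0.0317
grip_force: 12.0
```

```bash
python3 - <<'E'
from h import *
st()
p=read_camera("top"); marks(p,["jar_a"]); p=read_camera("scene"); marks(p,["jar_a"])
E
```

```text
{'time': np.float64(9.4), 'qpos': array([-0.1456,  0.6158,  1.6774,  0.0001,  0.8477, -0.2284]), 'tool_pos': array([ 0.5519, -0.0037,  0.0977]), 'tool_rot': array([3.1409, 0.0001, 1.6535]), 'contact_force': array([-0.0883,  0.3147, -0.2893]), 'opening': np.float64(0.0317), 'grip_force': np.float64(11.9998)}
jar_a [ 0.5758 -0.1899 -0.0026] 0.67
jar_a [ 0.4636 -0.1717  0.0014] 0.54
jar_a [ 0.554  -0.0625  0.0077] 0.51
jar_a [0.5471 0.0498 0.0077] 0.51
jar_a [ 0.6571 -0.187  -0.0024] 0.44
jar_a [ 0.662  -0.1872 -0.0008] 0.63
jar_a [ 0.5781 -0.1884 -0.0009] 0.62
jar_a [0.546  0.0473 0.0062] 0.6
jar_a [ 0.4615 -0.1735  0.0047] 0.48
jar_a [ 0.366  -0.0746 -0.0009] 0.41
```

Request:
{"name": "arm_command", "arguments": {"series": [{"x":0,"y":0,"z":1.5,"rx":0,"ry":0,"rz":0},{"x":0,"y":0,"z":1.5,"rx":0,"ry":0,"rz":0}]}}

```text
time: 9.8
tool_pos: [0.5517, -0.0031, 0.0961]
tool_rot: [3.141, 0.0, 1.654]
contact_force: [0.4, -0.0, 1.7]
opening: 0.0322
grip_force: 12.0
```

Request:
{"name": "arm_command", "arguments": {"series": [{"x":0,"y":0,"z":0,"rx":0,"ry":0,"rz":0},{"x":0,"y":0,"z":0,"rx":0,"ry":0,"rz":0},{"x":0,"y":0,"z":0,"rx":0,"ry":0,"rz":0},{"x":0,"y":0,"z":0,"rx":0,"ry":0,"rz":0}], "hand": 70}}

```text
time: 10.2
tool_pos: [0.5515, -0.0031, 0.0957]
tool_rot: [3.142, -0.0, 1.654]
contact_force: [0.3, 0.3, 0.7]
opening: 0.0591
grip_force: 0.0
```

Request:
{"name": "arm_command", "arguments": {"series": [{"x":0,"y":0,"z":-20,"rx":0,"ry":0,"rz":0},{"x":0,"y":0,"z":-60,"rx":0,"ry":0,"rz":0},{"x":0,"y":0,"z":-105,"rx":0,"ry":0,"rz":0},{"x":0,"y":0,"z":-150,"rx":0,"ry":0,"rz":0},{"x":0,"y":0,"z":-190,"rx":0,"ry":0,"rz":0},{"x":0,"y":0,"z":-230,"rx":0,"ry":0,"rz":0},{"x":-50,"y":0,"z":-260,"rx":0,"ry":0,"rz":0},{"x":-90,"y":0,"z":-260,"rx":0,"ry":0,"rz":0},{"x":-120,"y":0,"z":-260,"rx":0,"ry":0,"rz":0},{"x":-120,"y":0,"z":-260,"rx":0,"ry":0,"rz":0}]}}

```text
time: 11.2
tool_pos: [0.5615, -0.1264, 0.3555]
tool_rot: [-3.142, 0.001, 1.65]
contact_force: [-0.3, -0.3, -0.5]
opening: 0.0701
grip_force: 0.0
```

```bash
python3 - <<'E'
from h import *
st()
p=read_camera("scene"); marks(p,["jar_a","lid_edge","knob","bolt_nose"])
cv2.imwrite("pics/scene2.png",cv2.resize(p["pixels"][130:310,170:410],None,fx=3,fy=3))
p=read_camera("top"); marks(p,["jar_a","lid_edge","knob","bolt_nose"])
print(observe()["time"])
E
```

```text
{'time': np.float64(11.2), 'qpos': array([-0.354 ,  0.399 ,  1.2641, -0.0011,  1.4781, -0.4331]), 'tool_pos': array([ 0.5615, -0.1264,  0.3555]), 'tool_rot': array([-3.1415,  0.0011,  1.65  ]), 'contact_force': array([-0.2502, -0.2946, -0.462 ]), 'opening': np.float64(0.0701), 'grip_force': np.float64(0.0)}
jar_a [ 0.6618 -0.1868  0.0008] 0.67
jar_a [0.5473 0.0479 0.0047] 0.62
jar_a [ 0.5772 -0.1882  0.0002] 0.59
jar_a [ 0.3669 -0.0716  0.0002] 0.54
jar_a [ 0.4606 -0.1761  0.0037] 0.46
lid_edge [0.5464 0.185  0.2766] 0.86
knob [0.5591 0.1038 0.0933] 0.62
jar_a [0.5474 0.047  0.0088] 0.55
jar_a [ 0.5546 -0.0616  0.0085] 0.53
lid_edge [0.5464 0.1813 0.2787] 0.81
lid_edge [0.6382 0.4534 0.0051] 0.57
bolt_nose [0.5461 0.1947 0.2743] 0.37
11.7
```

View pics/scene2.png

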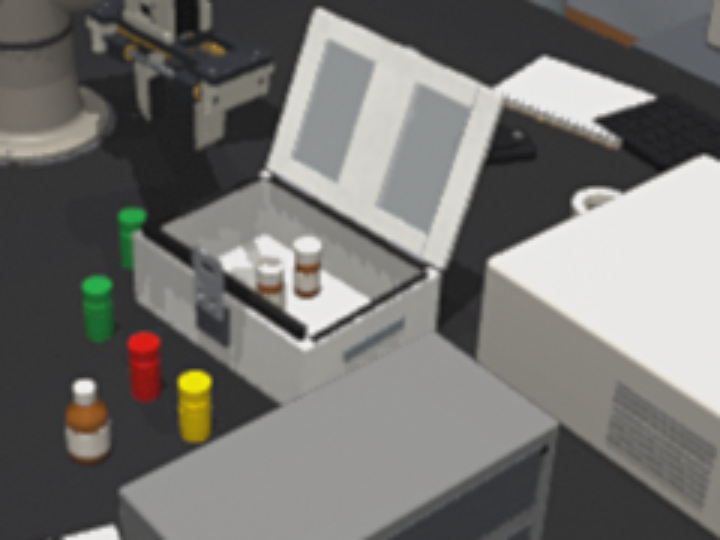

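The crop shows the jar upright between the other two, at (270,285). Next I tip the lid from behind.

```bash
python3 - <<'E'
from h import *
import cell
print(getattr(cell,"finger_overhang",None),[k for k in dir(cell) if not k.startswith('_')], observe().keys())
y=[np.pi,0,1.648]
rel([((.50,-.05,.43),y),((.50,.275,.43),y),((.50,.275,.31),y),((.51,.04,.31),y)])
p=read_camera("top"); marks(p,["jar_out"]);p=read_camera("scene"); marks(p,["jar_out"])
E
```

```text
0.0655 ['IKError', 'boxes_of', 'finger_overhang', 'hand_in', 'mark_of', 'observe', 'read_camera', 'trace'] dict_keys(['time', 'qpos', 'qvel', 'joint_efforts', 'tool_pos', 'tool_rot', 'contact_force', 'torque', 'grip_force', 'opening'])
mm [ 76.9 -55.3 -74.2] deg [ 0.01 -0.    0.42]
mm [400.8 -27.8 -74.2] deg [ 0.01 -0.    0.42]
mm [400.8 -27.8  45.8] deg [ 0.01 -0.    0.42]
mm [165.8 -37.7  45.8] deg [ 0.01 -0.    0.42]
jar_out [ 0.553  -0.0077  0.0079] 0.47
jar_out [ 0.5502 -0.0033  0.0083] 0.44
```

Request:
{"name": "arm_command", "arguments": {"series": [{"x":30,"y":-25,"z":-40,"rx":0,"ry":0,"rz":0},{"x":70,"y":-45,"z":-75,"rx":0,"ry":0,"rz":0},{"x":115,"y":-50,"z":-75,"rx":0,"ry":0,"rz":0},{"x":160,"y":-48,"z":-75,"rx":0,"ry":0,"rz":0},{"x":205,"y":-44,"z":-75,"rx":0,"ry":0,"rz":0},{"x":250,"y":-40,"z":-75,"rx":0,"ry":0,"rz":0},{"x":295,"y":-36,"z":-75,"rx":0,"ry":0,"rz":0},{"x":340,"y":-32,"z":-75,"rx":0,"ry":0,"rz":0},{"x":385,"y":-28,"z":-75,"rx":0,"ry":0,"rz":0},{"x":410,"y":-28,"z":-70,"rx":0,"ry":0,"rz":0},{"x":410,"y":-28,"z":-30,"rx":0,"ry":0,"rz":0},{"x":410,"y":-28,"z":10,"rx":0,"ry":0,"rz":0},{"x":410,"y":-28,"z":45,"rx":0,"ry":0,"rz":0},{"x":410,"y":-28,"z":45,"rx":0,"ry":0,"rz":0}], "hand": 0}}

```text
time: 13.3
tool_pos: [0.4976, 0.2828, 0.3059]
tool_rot: [-3.132, 0.003, 1.654]
contact_force: [-0.2, -0.3, -0.7]
opening: 0.0005
grip_force: 0.0
```

```bash
python3 - <<'E'
from h import *
st(); y=[np.pi,0,1.648]
rel([((.50,.275,.31),y),((.51,.04,.31),y)])
E
```

```text
{'time': np.float64(13.3), 'qpos': array([0.383 , 0.4247, 1.359 , 0.    , 1.368 , 0.2994]), 'tool_pos': array([0.4976, 0.2828, 0.3059]), 'tool_rot': array([-3.1319,  0.003 ,  1.6544]), 'contact_force': array([-0.1959, -0.3351, -0.6999]), 'opening': np.float64(0.0005), 'grip_force': np.float64(0.0)}
mm [-8.   1.7 -4.1] deg [-0.55  0.17  0.37]
mm [-243.    -7.9   -3.3] deg [-0.55  0.17  0.37]
```

Request:
{"name": "arm_command", "arguments": {"series": [{"x":-40,"y":0,"z":-4,"rx":0,"ry":0,"rz":0},{"x":-75,"y":0,"z":-4,"rx":0,"ry":0,"rz":0},{"x":-95,"y":0,"z":-4,"rx":0,"ry":0,"rz":0},{"x":-110,"y":0,"z":-4,"rx":0,"ry":0,"rz":0},{"x":-125,"y":0,"z":-4,"rx":0,"ry":0,"rz":0},{"x":-140,"y":0,"z":-4,"rx":0,"ry":0,"rz":0},{"x":-155,"y":0,"z":-4,"rx":0,"ry":0,"rz":0},{"x":-170,"y":0,"z":-4,"rx":0,"ry":0,"rz":0},{"x":-185,"y":0,"z":-4,"rx":0,"ry":0,"rz":0},{"x":-200,"y":0,"z":-4,"rx":0,"ry":0,"rz":0},{"x":-215,"y":0,"z":-4,"rx":0,"ry":0,"rz":0},{"x":-230,"y":0,"z":-4,"rx":0,"ry":0,"rz":0}]}}

```text
time: 14.5
tool_pos: [0.5185, 0.0529, 0.3144]
tool_rot: [-3.141, 0.0, 1.654]
contact_force: [0.1, 1.6, -0.4]
opening: 0.0004
grip_force: 0.7
```

```bash
python3 - <<'E'
from h import *
st()
p=read_camera("scene"); marks(p,["lid_edge","knob","bolt_nose"])
cv2.imwrite("pics/scene3.png",cv2.resize(p["pixels"][100:310,130:410],None,fx=2.5,fy=2.5))
p=read_camera("top"); marks(p,["lid_edge","knob","bolt_nose"])
E
```

```text
{'time': np.float64(14.5), 'qpos': array([-0.0453,  0.3187,  1.4955, -0.0002,  1.3282, -0.1286]), 'tool_pos': array([0.5185, 0.0529, 0.3144]), 'tool_rot': array([-3.1408,  0.0001,  1.6542]), 'contact_force': array([ 0.0966,  1.6018, -0.3567]), 'opening': np.float64(0.0004), 'grip_force': np.float64(0.711)}
lid_edge [0.5595 0.0298 0.2842] 0.6
bolt_nose [ 0.5309 -0.4356  0.001 ] 0.37
```

View pics/scene3.png

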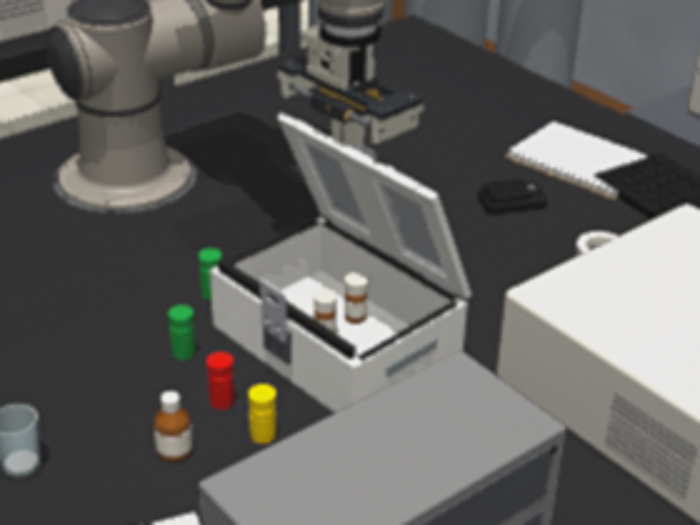

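The lid is past upright (edge at about (370,165)) and leaning on the fingers. I'm raising the gripper so it can sink.

Request:
{"name": "arm_command", "arguments": {"series": [{"x":15,"y":0,"z":-20,"rx":0,"ry":0,"rz":0},{"x":15,"y":0,"z":-60,"rx":0,"ry":0,"rz":0},{"x":15,"y":0,"z":-100,"rx":0,"ry":0,"rz":0},{"x":15,"y":0,"z":-100,"rx":0,"ry":0,"rz":0},{"x":15,"y":0,"z":-100,"rx":0,"ry":0,"rz":0},{"x":15,"y":0,"z":-100,"rx":0,"ry":0,"rz":0},{"x":15,"y":0,"z":-100,"rx":0,"ry":0,"rz":0},{"x":15,"y":0,"z":-100,"rx":0,"ry":0,"rz":0},{"x":15,"y":0,"z":-100,"rx":0,"ry":0,"rz":0},{"x":15,"y":0,"z":-100,"rx":0,"ry":0,"rz":0},{"x":15,"y":0,"z":-100,"rx":0,"ry":0,"rz":0},{"x":15,"y":0,"z":-100,"rx":0,"ry":0,"rz":0},{"x":15,"y":0,"z":-100,"rx":0,"ry":0,"rz":0},{"x":15,"y":0,"z":-100,"rx":0,"ry":0,"rz":0},{"x":15,"y":0,"z":-100,"rx":0,"ry":0,"rz":0},{"x":15,"y":0,"z":-100,"rx":0,"ry":0,"rz":0},{"x":15,"y":0,"z":-100,"rx":0,"ry":0,"rz":0},{"x":15,"y":0,"z":-100,"rx":0,"ry":0,"rz":0}], "hand": 60}}

```text
time: 16.7
tool_pos: [0.5174, 0.0693, 0.4147]
tool_rot: [3.142, -0.0, 1.654]
contact_force: [0.4, 0.4, -0.1]
opening: 0.0599
grip_force: 0.0
```

```bash
python3 - <<'E'
from h import *
st()
for i in range(3):
  for c in("scene","top"):
    p=read_camera(c); marks(p,["lid_edge","knob","bolt_nose","keeper_face"])
y=[np.pi,0,1.648]
rel([((.565,-.022,.30),y)])
st()
E
```

```text
{'time': np.float64(16.7), 'qpos': array([-0.0138,  0.2727,  1.2891,  0.    ,  1.5797, -0.0973]), 'tool_pos': array([0.5174, 0.0693, 0.4147]), 'tool_rot': array([ 3.1415, -0.    ,  1.6543]), 'contact_force': array([ 0.3517,  0.3972, -0.0502]), 'opening': np.float64(0.0599), 'grip_force': np.float64(0.0)}
lid_edge [ 0.5708 -0.0952  0.119 ] 0.76
knob [ 0.5681 -0.0227  0.1429] 0.5
bolt_nose [ 0.5717 -0.0952  0.1277] 0.61
bolt_nose [ 0.5735 -0.1005  0.124 ] 0.21
keeper_face [ 0.5727 -0.1007  0.1245] 0.83
lid_edge [ 0.5721 -0.097   0.1215] 0.57
knob [ 0.5743 -0.0233  0.1476] 0.76
bolt_nose [ 0.5716 -0.0954  0.1268] 0.51
bolt_nose [0.6395 0.4542 0.0022] 0.45
keeper_face [ 0.5736 -0.1048  0.1209] 0.89
keeper_face [ 0.5659  0.0009 -0.0002] 0.7
lid_edge [ 0.5702 -0.0962  0.1218] 0.81
lid_edge [ 0.6156 -0.289  -0.0028] 0.46
knob [ 0.5683 -0.021   0.1433] 0.45
bolt_nose [ 0.5718 -0.1003  0.126 ] 0.62
keeper_face [ 0.5729 -0.1013  0.1239] 0.88
lid_edge [ 0.5685 -0.0986  0.1179] 0.81
knob [ 0.5716 -0.018   0.1439] 0.53
bolt_nose [ 0.5741 -0.0955  0.1253] 0.5
bolt_nose [ 0.5662 -0.0002  0.0012] 0.46
keeper_face [ 0.5729 -0.1055  0.1188] 0.82
lid_edge [ 0.5702 -0.096   0.1227] 0.97
knob [ 0.5673 -0.0195  0.1428] 0.69
bolt_nose [ 0.5753 -0.1006  0.1259] 0.75
keeper_face [ 0.5784 -0.0986  0.1244] 0.84
lid_edge [ 0.5701 -0.0998  0.1207] 0.9
knob [ 0.5715 -0.0218  0.1411] 0.65
bolt_nose [ 0.5711 -0.0964  0.1267] 0.7
keeper_face [ 0.5734 -0.0213  0.1456] 0.74
keeper_face [ 0.6192 -0.2826  0.0012] 0.69
keeper_face [ 0.5771 -0.1042  0.1215] 0.65
mm [-94.9  39.8 114.7] deg [ 0.   -0.01  0.36]
{'time': np.float64(18.2), 'qpos': array([-0.0138,  0.2727,  1.2891,  0.0001,  1.5798, -0.0974]), 'tool_pos': array([0.5174, 0.0693, 0.4147]), 'tool_rot': array([ 3.1416, -0.0001,  1.6543]), 'contact_force': array([0.3986, 0.4578, 0.2051]), 'opening': np.float64(0.0599), 'grip_force': np.float64(0.0)}
```

Request:
{"name": "arm_command", "arguments": {"series": [{"x":-45,"y":22,"z":5,"rx":0,"ry":0,"rz":0},{"x":-85,"y":40,"z":20,"rx":0,"ry":0,"rz":0},{"x":-94,"y":43,"z":60,"rx":0,"ry":0,"rz":0},{"x":-94,"y":43,"z":105,"rx":0,"ry":0,"rz":0},{"x":-94,"y":43,"z":150,"rx":0,"ry":0,"rz":0},{"x":-94,"y":43,"z":185,"rx":0,"ry":0,"rz":0},{"x":-94,"y":43,"z":185,"rx":0,"ry":0,"rz":0},{"x":-94,"y":43,"z":185,"rx":0,"ry":0,"rz":0}], "hand": 50}}

```text
time: 19.0
tool_pos: [0.5685, -0.0209, 0.2305]
tool_rot: [3.141, -0.0, 1.654]
contact_force: [1.0, -0.5, 0.7]
opening: 0.0501
grip_force: 0.0
```

```bash
python3 - <<'E'
from h import *
st()
p=read_camera("scene"); marks(p,["knob"])
cv2.imwrite("pics/scene4.png",cv2.resize(p["pixels"][150:290,180:360],None,fx=4,fy=4))
y=[np.pi,0,1.648]
rel([((.568,-.021,.228),y),((.568,-.021,.188),y)])
E
```

```text
{'time': np.float64(19.0), 'qpos': array([-0.1715,  0.4754,  1.4931,  0.0001,  1.1729, -0.255 ]), 'tool_pos': array([ 0.5685, -0.0209,  0.2305]), 'tool_rot': array([ 3.1414, -0.0001,  1.6542]), 'contact_force': array([ 0.9815, -0.4696,  0.7243]), 'opening': np.float64(0.0501), 'grip_force': np.float64(0.0)}
knob [ 0.5658 -0.0235  0.1476] 0.48
knob [ 0.5767 -0.1033  0.1242] 0.34
mm [ 0.1 -1.3  4.2] deg [0.25 0.06 0.37]
mm [ 0.1 -1.5 44.2] deg [0.25 0.06 0.37]
```

View pics/scene4.png

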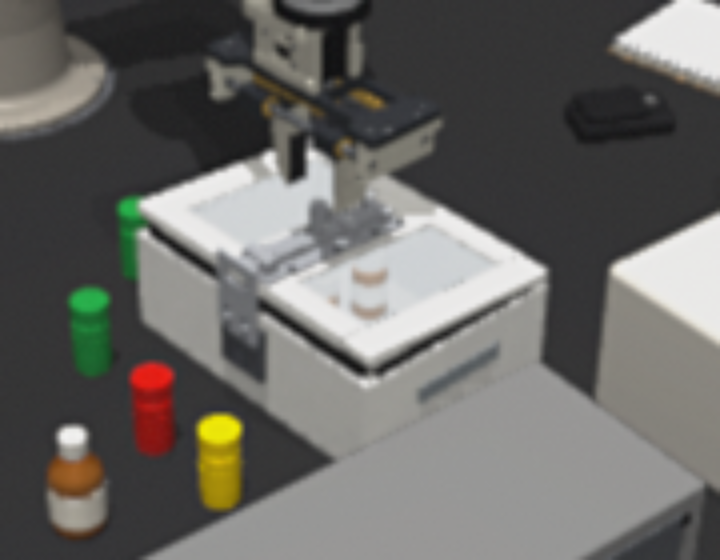

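The lid is down and the knob, at (322,218), is below and between the fingers. I'm descending and gripping it.

Request:
{"name": "arm_command", "arguments": {"series": [{"x":0,"y":0,"z":25,"rx":0,"ry":0,"rz":0.4},{"x":0,"y":0,"z":42,"rx":0,"ry":0,"rz":0.4},{"x":0,"y":0,"z":42,"rx":0,"ry":0,"rz":0.4}]}}

```text
time: 19.4
tool_pos: [0.5679, -0.0207, 0.1878]
tool_rot: [-3.141, -0.0, 1.647]
contact_force: [-0.4, 0.3, 0.4]
opening: 0.05
grip_force: 0.0
```

Request:
{"name": "arm_command", "arguments": {"series": [{"x":0,"y":0,"z":0,"rx":0,"ry":0,"rz":0},{"x":0,"y":0,"z":0,"rx":0,"ry":0,"rz":0},{"x":0,"y":0,"z":0,"rx":0,"ry":0,"rz":0},{"x":0,"y":0,"z":0,"rx":0,"ry":0,"rz":0},{"x":0,"y":0,"z":0,"rx":0,"ry":0,"rz":0},{"x":0,"y":0,"z":0,"rx":0,"ry":0,"rz":0},{"x":0,"y":0,"z":0,"rx":0,"ry":0,"rz":0}], "hand": 0, "squeeze": 40}}

```text
time: 20.1
tool_pos: [0.5666, -0.021, 0.1877]
tool_rot: [-3.138, -0.0, 1.648]
contact_force: [-5.8, -1.4, 3.0]
opening: 0.0153
grip_force: 40.0
```

Request:
{"name": "arm_command", "arguments": {"series": [{"x":0,"y":0,"z":2,"rx":0,"ry":0,"rz":0},{"x":0,"y":0,"z":3,"rx":0,"ry":0,"rz":0},{"x":0,"y":0,"z":3,"rx":0,"ry":0,"rz":0}]}}

```text
time: 20.4
tool_pos: [0.5666, -0.021, 0.1854]
tool_rot: [-3.138, -0.0, 1.647]
contact_force: [-8.5, -1.8, 8.9]
opening: 0.0153
grip_force: 40.0
```

Request:
{"name": "arm_command", "arguments": {"series": [{"x":0,"y":-1.5,"z":0,"rx":0,"ry":0,"rz":0},{"x":-2,"y":-1.5,"z":0,"rx":0,"ry":0,"rz":0},{"x":-4,"y":-1.5,"z":0,"rx":0,"ry":0,"rz":0},{"x":-4,"y":-1.5,"z":0,"rx":0,"ry":0,"rz":0}]}}

```text
time: 20.8
tool_pos: [0.5666, -0.0247, 0.1858]
tool_rot: [3.141, -0.001, 1.647]
contact_force: [-2.9, 0.9, 8.4]
opening: 0.0154
grip_force: 40.0
```

Request:
{"name": "arm_command", "arguments": {"series": [{"x":-1.5,"y":0,"z":0,"rx":0,"ry":0,"rz":0},{"x":-3,"y":0,"z":0,"rx":0,"ry":0,"rz":0},{"x":-3,"y":0,"z":0,"rx":0,"ry":0,"rz":0}]}}

```text
time: 21.1
tool_pos: [0.5669, -0.0276, 0.1859]
tool_rot: [3.141, -0.001, 1.647]
contact_force: [-3.5, 0.8, 8.1]
opening: 0.0155
grip_force: 40.0
```

Request:
{"name": "arm_command", "arguments": {"series": [{"x":-1,"y":0,"z":0,"rx":0,"ry":0,"rz":0},{"x":-2,"y":0,"z":0,"rx":0,"ry":0,"rz":0},{"x":-2,"y":0,"z":0,"rx":0,"ry":0,"rz":0}]}}

```text
time: 21.4
tool_pos: [0.567, -0.0295, 0.1859]
tool_rot: [3.141, -0.001, 1.647]
contact_force: [-2.7, 1.2, 8.6]
opening: 0.0158
grip_force: 40.0
```

```bash
python3 - <<'E'
from h import *
st()
E
```

```text
{'time': np.float64(21.4), 'qpos': array([-0.1873,  0.5215,  1.5511,  0.0011,  1.069 , -0.2643]), 'tool_pos': array([ 0.567 , -0.0295,  0.1859]), 'tool_rot': array([ 3.1414, -0.001 ,  1.6472]), 'contact_force': array([-2.7378,  1.1658,  8.6088]), 'opening': np.float64(0.0158), 'grip_force': np.float64(39.9968)}
```

Request:
{"name": "arm_command", "arguments": {"series": [{"x":-1,"y":0,"z":0,"rx":0,"ry":0,"rz":0},{"x":-2,"y":0,"z":0,"rx":0,"ry":0,"rz":0},{"x":-3,"y":0,"z":0,"rx":0,"ry":0,"rz":0},{"x":-3,"y":0,"z":0,"rx":0,"ry":0,"rz":0}]}}

```text
time: 21.8
tool_pos: [0.5673, -0.0325, 0.1859]
tool_rot: [3.141, -0.001, 1.647]
contact_force: [-4.4, 1.4, 7.9]
opening: 0.0155
grip_force: 40.0
```

```bash
python3 - <<'E'
from h import *
for i in range(2):
  for c in("scene","top"):
    p=read_camera(c); marks(p,["lid_edge","knob","bolt_nose"])
    if i==0: cv2.imwrite(f"pics/{c}5.png",cv2.resize(p["pixels"][180:250,220:300] if c=="scene" else p["pixels"][170:260,250:370],None,fx=6,fy=6))
E
```

```text
knob [ 0.5685 -0.0348  0.1393] 0.51
bolt_nose [ 0.5744 -0.1095  0.1245] 0.55
lid_edge [ 0.5718 -0.1004  0.1143] 0.77
lid_edge [ 0.4444  0.4527 -0.003 ] 0.22
bolt_nose [ 0.5725 -0.1088  0.124 ] 0.42
lid_edge [ 0.5711 -0.0964  0.1151] 0.96
knob [ 0.567  -0.0334  0.1415] 0.48
bolt_nose [ 0.5299 -0.4411  0.0031] 0.49
bolt_nose [ 0.5745 -0.1102  0.1233] 0.4
lid_edge [ 0.5693 -0.0988  0.1147] 0.84
lid_edge [ 0.6203 -0.2833 -0.0013] 0.45
bolt_nose [ 0.5732 -0.1084  0.1243] 0.4
```

View pics/scene5.png

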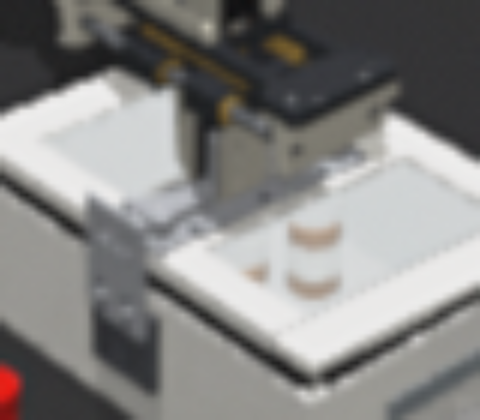

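The knob has travelled 12 mm with no blocking force and the nose is at the plate at (150,225), so it looks to be entering the window. I'm continuing to the end stop.

Request:
{"name": "arm_command", "arguments": {"series": [{"x":-3,"y":0,"z":0,"rx":0,"ry":0,"rz":0},{"x":-6,"y":0,"z":0,"rx":0,"ry":0,"rz":0},{"x":-9,"y":0,"z":0,"rx":0,"ry":0,"rz":0},{"x":-12,"y":0,"z":0,"rx":0,"ry":0,"rz":0},{"x":-15,"y":0,"z":0,"rx":0,"ry":0,"rz":0},{"x":-15,"y":0,"z":0,"rx":0,"ry":0,"rz":0}]}}

```text
time: 23.2
tool_pos: [0.5686, -0.0478, 0.186]
tool_rot: [3.141, -0.001, 1.647]
contact_force: [-3.1, 1.0, 7.9]
opening: 0.0157
grip_force: 40.0
```

Request:
{"name": "arm_command", "arguments": {"series": [{"x":-1,"y":0,"z":0,"rx":0,"ry":0,"rz":0},{"x":-2,"y":0,"z":0,"rx":0,"ry":0,"rz":0},{"x":-3,"y":0,"z":0,"rx":0,"ry":0,"rz":0},{"x":-3,"y":0,"z":0,"rx":0,"ry":0,"rz":0}]}}

```text
time: 23.6
tool_pos: [0.5688, -0.0504, 0.1861]
tool_rot: [3.141, -0.001, 1.647]
contact_force: [-3.9, 1.1, 7.8]
opening: 0.0151
grip_force: 40.0
```

Request:
{"name": "arm_command", "arguments": {"series": [{"x":-1,"y":0,"z":0,"rx":0,"ry":0,"rz":0},{"x":-2,"y":0,"z":0,"rx":0,"ry":0,"rz":0},{"x":-2,"y":0,"z":0,"rx":0,"ry":0,"rz":0}]}}

```text
time: 23.9
tool_pos: [0.5689, -0.052, 0.186]
tool_rot: [3.141, -0.002, 1.647]
contact_force: [-2.6, 3.2, 8.5]
opening: 0.0154
grip_force: 40.0
```

Request:
{"name": "arm_command", "arguments": {"series": [{"x":-1,"y":0,"z":0,"rx":0,"ry":0,"rz":0},{"x":-2,"y":0,"z":0,"rx":0,"ry":0,"rz":0},{"x":-2,"y":0,"z":0,"rx":0,"ry":0,"rz":0}]}}

```text
time: 24.2
tool_pos: [0.5689, -0.0524, 0.1856]
tool_rot: [3.141, -0.005, 1.647]
contact_force: [-2.2, 10.0, 8.0]
opening: 0.0152
grip_force: 40.0
```

The force has risen to 10 N, so that is the end stop. I'll ease off, let go and leave.

Request:
{"name": "arm_command", "arguments": {"series": [{"x":2,"y":0,"z":0,"rx":0,"ry":0,"rz":0},{"x":2,"y":0,"z":-1,"rx":0,"ry":0,"rz":0},{"x":2,"y":0,"z":-1,"rx":0,"ry":0,"rz":0}]}}

```text
time: 24.5
tool_pos: [0.5689, -0.0518, 0.1866]
tool_rot: [3.141, -0.002, 1.647]
contact_force: [-2.3, 4.1, 5.6]
opening: 0.0153
grip_force: 40.0
```

Request:
{"name": "arm_command", "arguments": {"series": [{"x":0,"y":0,"z":0,"rx":0,"ry":0,"rz":0},{"x":0,"y":0,"z":0,"rx":0,"ry":0,"rz":0},{"x":0,"y":0,"z":0,"rx":0,"ry":0,"rz":0},{"x":0,"y":0,"z":0,"rx":0,"ry":0,"rz":0}], "hand": 45}}

```text
time: 24.9
tool_pos: [0.569, -0.053, 0.1856]
tool_rot: [-3.141, -0.0, 1.647]
contact_force: [-1.2, -0.3, 0.0]
opening: 0.0422
grip_force: 0.0
```

Request:
{"name": "arm_command", "arguments": {"series": [{"x":0,"y":0,"z":-20,"rx":0,"ry":0,"rz":0},{"x":0,"y":0,"z":-50,"rx":0,"ry":0,"rz":0},{"x":0,"y":0,"z":-90,"rx":0,"ry":0,"rz":0},{"x":0,"y":0,"z":-130,"rx":0,"ry":0,"rz":0},{"x":0,"y":-45,"z":-160,"rx":0,"ry":0,"rz":0},{"x":0,"y":-90,"z":-160,"rx":0,"ry":0,"rz":0},{"x":0,"y":-110,"z":-160,"rx":0,"ry":0,"rz":0},{"x":0,"y":-110,"z":-160,"rx":0,"ry":0,"rz":0}]}}

```text
time: 25.7
tool_pos: [0.4574, -0.0613, 0.3466]
tool_rot: [3.141, 0.0, 1.646]
contact_force: [-0.1, -0.7, 1.3]
opening: 0.0452
grip_force: 0.0
```

```bash
python3 - <<'E'
from h import *
st()
for i in range(2):
  for c in("scene","top"):
    p=read_camera(c); marks(p,["lid_edge","knob","bolt_nose","jar_out"])
    if i==0: cv2.imwrite(f"pics/{c}6.png",cv2.resize(p["pixels"][180:280,200:330],None,fx=6,fy=6))
E
```

```text
{'time': np.float64(25.7), 'qpos': array([-0.2995,  0.1832,  1.5889, -0.0002,  1.3686, -0.375 ]), 'tool_pos': array([ 0.4574, -0.0613,  0.3466]), 'tool_rot': array([3.1409, 0.0005, 1.6463]), 'contact_force': array([-0.0653, -0.7021,  1.2597]), 'opening': np.float64(0.0452), 'grip_force': np.float64(0.0)}
lid_edge [ 0.5706 -0.0985  0.1176] 0.61
lid_edge [ 0.6167 -0.288  -0.0022] 0.56
knob [ 0.5684 -0.0547  0.1422] 0.65
knob [0.5601 0.1034 0.0949] 0.36
bolt_nose [ 0.5767 -0.1298  0.125 ] 0.46
lid_edge [ 0.4471  0.4545 -0.0049] 0.62
lid_edge [ 0.5693 -0.0942  0.1164] 0.69
knob [ 0.5697 -0.055   0.1427] 0.54
bolt_nose [ 0.5755 -0.129   0.1267] 0.72
lid_edge [ 0.6202 -0.2845 -0.0008] 0.56
```

View pics/scene6.png

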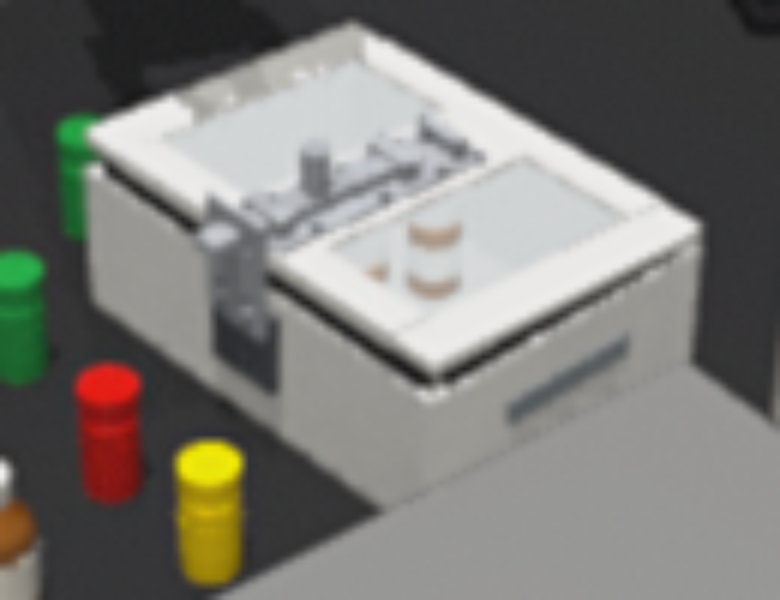

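The bolt nose stands out through the keeper at (218,238) and the lid stays down, so I'm handing in.

```bash
python3 -c "
from cell import *
print(hand_in())"
```

```text
the job is handed in; nothing more can be done
None
```

I put the jar in the box midway between the other two, closed the lid, slid the bolt through its keeper to the end stop and handed the job in at about 26 s; no verdict was returned.

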